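# Find the rocking foot of a jig plate and press its shim flat

## Task

One of the four feet of the aluminium jig plate is loose and lets the plate rock. With the fingertips, press down on the feet one after another until you find the one that gives, then press the raised brass tab of the shim in front of that foot down flat on the bed. Leave the other three tabs raised, do not lift or shift the plate, and leave the things around it alone.

Things in the scene. Friction and masses are not known exactly. Their poses are not given: they have to be found in the camera images.
- bed: Grey steel bed, 205 x 250 x 8 mm, fixed to the bench; origin on the bench surface midway between the feet, x away from the robot (turned up to 17 degrees either way), y left; reaches 124 mm to the front (-x). Four studs 18 mm wide, 10 mm high carry the feet. One, unseen, is springy: about 2 N starts its foot down, 4 N puts it 3.4 mm down on a hard stop; let go, it rises. Solid feet give under 1 mm.
- jig_plate: Loose aluminium plate, 1.2 kg, 146 x 138 x 10 mm, with a blue bushing block (46 x 70 mm, top 29 mm above the plate's underside) in the middle and four feet (ears 26 mm along x, out to 113 mm either side, 10 mm thick). Origin: centre of its underside, 18 mm above the bench; axes as the bed's. Each foot rests on a stud.
- foot_fl (a point): Centre of the blue spot (15 mm across) on top of the front left foot of the jig plate, straight above its stud: the place to press that foot. 28 mm above the bench when not pressed. Bed frame: x -60, y 90 mm.
- foot_fr (a point): Centre of the blue spot (15 mm across) on top of the front right foot of the jig plate, straight above its stud: the place to press that foot. 28 mm above the bench when not pressed. Bed frame: x -60, y -90 mm.
- foot_rl (a point): Centre of the blue spot (15 mm across) on top of the rear left foot of the jig plate, straight above its stud: the place to press that foot. 28 mm above the bench when not pressed. Bed frame: x 60, y 90 mm.
- foot_rr (a point): Centre of the blue spot (15 mm across) on top of the rear right foot of the jig plate, straight above its stud: the place to press that foot. 28 mm above the bench when not pressed. Bed frame: x 60, y -90 mm.
- tab_fl (a point): Pressing point of the front left foot's shim: upper face of its brass tab, mid-width, 38 mm from the hinge. The tab (26 mm wide, 50 long, 3 thick) stands in front (-x of the bed) of its foot and slopes up towards the robot; tip 29 mm above the bench. Hinge along the bed's y, 16 mm in front of the foot's centre, 11 mm up. This point is 25 mm above the bench raised, 12.5 mm flat.
- tab_fr (a point): Pressing point of the front right foot's shim: upper face of its brass tab, mid-width, 38 mm from the hinge. The tab (26 mm wide, 50 long, 3 thick) stands in front (-x of the bed) of its foot and slopes up towards the robot; tip 29 mm above the bench. Hinge along the bed's y, 16 mm in front of the foot's centre, 11 mm up. This point is 25 mm above the bench raised, 12.5 mm flat.
- tab_rl (a point): Pressing point of the rear left foot's shim: upper face of its brass tab, mid-width, 38 mm from the hinge. The tab (26 mm wide, 50 long, 3 thick) stands in front (-x of the bed) of its foot and slopes up towards the robot; tip 29 mm above the bench. Hinge along the bed's y, 16 mm in front of the foot's centre, 11 mm up. This point is 25 mm above the bench raised, 12.5 mm flat.
- tab_rr (a point): Pressing point of the rear right foot's shim: upper face of its brass tab, mid-width, 38 mm from the hinge. The tab (26 mm wide, 50 long, 3 thick) stands in front (-x of the bed) of its foot and slopes up towards the robot; tip 29 mm above the bench. Hinge along the bed's y, 16 mm in front of the foot's centre, 11 mm up. This point is 25 mm above the bench raised, 12.5 mm flat.
- shim_fl (a joint): Angle of the front left shim, rad: 0 = tab fully raised, 0.35 = tab flat along the bed. It is stiff (about 7 N at the pressing point; 10 to 20 N is a good push) and stays where it is left. Pressed flat, its fork comes up under the foot and takes up the slack. At a solid foot there is no room for the fork, and the tab stops a little past half-way.
- shim_fr (a joint): Angle of the front right shim, rad: 0 = tab fully raised, 0.35 = tab flat along the bed. It is stiff (about 7 N at the pressing point; 10 to 20 N is a good push) and stays where it is left. Pressed flat, its fork comes up under the foot and takes up the slack. At a solid foot there is no room for the fork, and the tab stops a little past half-way.
- shim_rl (a joint): Angle of the rear left shim, rad: 0 = tab fully raised, 0.35 = tab flat along the bed. It is stiff (about 7 N at the pressing point; 10 to 20 N is a good push) and stays where it is left. Pressed flat, its fork comes up under the foot and takes up the slack. At a solid foot there is no room for the fork, and the tab stops a little past half-way.
- shim_rr (a joint): Angle of the rear right shim, rad: 0 = tab fully raised, 0.35 = tab flat along the bed. It is stiff (about 7 N at the pressing point; 10 to 20 N is a good push) and stays where it is left. Pressed flat, its fork comes up under the foot and takes up the slack. At a solid foot there is no room for the fork, and the tab stops a little past half-way.
- spare_cap_0: Bystander: black capacitor standing, 26 mm diameter, 35 mm high; origin at the centre of its underside. Leave it alone.
- spare_knob_silver: Bystander: silver-white knob, 28 mm diameter, 20 mm high; origin at the centre of its underside. Leave it alone.
- heat_sink: Bystander: black finned heat sink, 30 x 40 x 22 mm; origin at the centre of its underside. Leave it alone.
- spare_cap_1: Bystander: black capacitor standing, 26 mm diameter, 35 mm high; origin at the centre of its underside. Leave it alone.
- spacer_block: Bystander: light grey aluminium spacer block, 30 x 45 x 20 mm; origin at the centre of its underside. Leave it alone.
- driver_yellow: Bystander: yellow-handled screwdriver lying near the front edge, 184 mm long, 22 mm high; origin at the centre of its underside. Leave it alone.

How it is judged:
On the way, in this order (a step that is already met when the one before it is completed fails the run):
1. the loose foot has been pressed down with the fingers and gave, all tabs still raised (height (world z) of any of foot_fl, foot_fr, foot_rl, foot_rr below 0.0262 m and contact force between the fingers and jig_plate above 0.5 N and value of joint each of shim_fl, shim_fr, shim_rl, shim_rr below 0.06 rad), for 0.05 s.
2. one shim tab is flat, the other three are raised (((value of joint shim_fl above 0.3 rad and value of joint each of shim_fr, shim_rl, shim_rr below 0.06 rad) or (value of joint shim_fr above 0.3 rad and value of joint each of shim_fl, shim_rl, shim_rr below 0.06 rad) or (value of joint shim_rl above 0.3 rad and value of joint each of shim_fl, shim_fr, shim_rr below 0.06 rad) or (value of joint shim_rr above 0.3 rad and value of joint each of shim_fl, shim_fr, shim_rl below 0.06 rad))), for 0.2 s.
At the end, for the whole second after the job is handed in: The tab of the loose foot's shim is flat (joint over 0.30 rad of 0.35; only the loose foot's shim can get there), the other three are still raised (under 0.06 rad), and the plate lies level (within 0.012 rad), at rest, within 12 mm of where it was (((value of joint shim_fl above 0.3 rad and value of joint each of shim_fr, shim_rl, shim_rr below 0.06 rad) or (value of joint shim_fr above 0.3 rad and value of joint each of shim_fl, shim_rl, shim_rr below 0.06 rad) or (value of joint shim_rl above 0.3 rad and value of joint each of shim_fl, shim_fr, shim_rr below 0.06 rad) or (value of joint shim_rr above 0.3 rad and value of joint each of shim_fl, shim_fr, shim_rl below 0.06 rad)) and angle between jig_plate's own z axis and vertical below 0.012 rad and distance of jig_plate from where it was at the start of the episode below 0.012 m and linear speed of jig_plate below 0.01 m/s); the robot touches nothing.
It fails at once if the jig plate is lifted or carried off its studs (height (world z) of jig_plate above 0.026 m).
It fails at once if a bystander is moved more than 25 mm (distance of any of spare_cap_0, spare_knob_silver, heat_sink, spare_cap_1, spacer_block, driver_yellow from where it was at the start of the episode above 0.025 m).
It also fails if it takes over 64 s, if anything falls off the work surface, if the arm or the gripper's body presses on something with over 40 N, if the wrist force passes 120 N, or if a joint passes its speed limit or range.

## Robot

A 6-joint arm with a two-finger parallel gripper is mounted at the origin on a cart in front of the work surface, level with it; the furniture and walls round the work are solid. World frame = base frame: x ahead of the robot, y to its left, z up, the work surface at z = 0. Lengths are in m, angles in rad, forces in N, time in s.
With the tool pointing down it reaches from about 0.325 to 0.9 m from the base axis. Payload 6.1 kg.
Tool frame: the origin (TCP) lies midway between the tips of the shut fingers; the grasp point (between the pads) lies 19 mm behind it; z points along the fingers, y is the line along which they close (so a half turn about z gives the same grasp; the last joint's range is limited). The gripper opens to 85 mm and grips with 20 to 120 N. Pads are 22 mm wide; open, the fingers measure 114 mm over their backs; the gripper's body (76 mm by 85 mm) begins 54 mm behind the grasp point. The pads swing forward as they close: fully open they stand 13 mm farther back than shut.
Start: joints at [-1.457, 0.22, 1.526, -0, 1.395, -0.126], TCP at [0.148, -0.607, 0.231] pointing down, gripper open.
Joint ranges: [-2.98, 2.98], [-0.91, 2.08], [0.09, 2.57], [-1.24, 4.39], [0.2, 2.65], [-2.68, 2.68]. Speed limits (rad/s): [2.57, 2.57, 3.01, 3.14, 3.14, 3.14].

## Interface

Orientations are given as [roll, pitch, yaw] about the fixed x, y, z axes, in that order (R = Rz(yaw) Ry(pitch) Rx(roll)).
In Python, from plant import movep, move_l, set_joints, gripper_to, hold, inverse_kinematics, observe, get_image, get_calibration, Unreachable, job_done gives the robot as it stands. Calls block until the motion is done:
- movep(position, orientation): joint-space move of the TCP to a pose.
- move_l(position, feed=0.15, rotation=None, max_force=None): straight line of the TCP; rotation=None keeps the orientation; feed is the mean speed in m/s. With max_force (N) it stops when the force on the tool has changed by that much, and returns True; else False.
- set_joints(angles): joint-space move.
- gripper_to(opening, f_grip=None): finger opening in m; f_grip is the grip in N (None keeps the last); returns when the fingers have stopped.
- hold(seconds).
- inverse_kinematics(position, orientation): joint angles nearest the present ones, or None.
- observe(): the state.
- get_image(name): name is "scene" or "top" or "wrist"; returns (picture, depth): 400x640x3 uint8, red, green, blue; 400x640 float32, m along the optical axis (not along the pixel's ray), 0 where there is no reading.
- get_calibration(name): a dict with "intrinsics" (3x3 intrinsics, pixels), "world_from_camera" (4x4, takes a point from camera to world coordinates). Camera axes: x right, y down, z forward; pixel columns grow to the right and rows downward; lengths in m; the calibration is good to about 2 mm. The wrist camera is an equidistant fisheye: a pixel r from the principal point sees the ray r / f radians off the axis. A picture is of the moment at which its call begins: read the wrist's pose just before it. get_calibration takes no time and is no camera call; for the wrist camera it gives the pose at the moment of the call.
A pose or a line that the arm cannot do raises Unreachable and nothing moves.
- job_done(): hands the job in; it is judged then, once.
The state is a dict: "time_s": time; "q": joint angles; "joint_velocities": joint speeds; "joint_torque": joint torques, N m; "eef_pos": TCP position; "tcp_rot": TCP orientation; "ft_force": force on the tool from outside, world axes, zero at the start; "torque": the same for the moment, N m; "opening": finger opening in m; "grasp_force": force on a finger pad.
Only numpy, scipy, OpenCV 4.12 (cv2) and the standard library are available. Lean on these libraries where they do the work, as an engineer would, in place of code of your own. Each camera call takes 0.05 s, during which the arm holds its last target. There are 200 camera calls.

## Working session

There is one attempt and no reset: what is moved stays moved. The work goes in short steps, each a Python script; the robot and the scene stay as the last script left them, time stands still between calls to the robot, and variables do not carry over. Pictures are saved under pics/ and viewed, at most 10 in all, crops included, and the job is handed in when it is done.

```bash
mkdir -p pics; ls
python3 - <<'E'
from plant import *
import cv2
for n in("top","scene"):
    p,d=get_image(n); cv2.imwrite(f"pics/{n}0.png",p[:,:,::-1]); c=get_calibration(n); print(n,c)
o=observe();print(o)
E
```

```text
pics
top {'intrinsics': array([[470.77092233,   0.        , 321.41704127],
       [  0.        , 470.77092233, 207.83627724],
       [  0.        ,   0.        ,   1.        ]]), 'world_from_camera': array([[-0.00865191, -0.99586141,  0.09047206,  0.48114304],
       [-0.99995124,  0.00818558, -0.0055242 ,  0.14371419],
       [ 0.00476077, -0.09051544, -0.99588367,  0.91592778],
       [ 0.        ,  0.        ,  0.        ,  1.        ]])}
scene {'intrinsics': array([[427.55863015,   0.        , 319.12366907],
       [  0.        , 427.55863015, 202.97399768],
       [  0.        ,   0.        ,   1.        ]]), 'world_from_camera': array([[-0.70027275, -0.29146941,  0.65166223, -0.019343  ],
       [-0.71385436,  0.29291393, -0.63609228,  0.69176374],
       [-0.0054795 , -0.91063001, -0.41318635,  0.41151051],
       [ 0.        ,  0.        ,  0.        ,  1.        ]])}
{'time_s': 0.1, 'q': array([-1.45709285e+00,  2.21172151e-01,  1.52749309e+00,  2.47472864e-05,
        1.39471541e+00, -1.26114527e-01]), 'joint_velocities': array([ 8.17851516e-04, -1.64343450e-03, -1.57816278e-03, -4.81428632e-04,
        8.31143212e-05, -1.12042516e-03]), 'joint_torque': array([ 5.22495266e-04, -4.98245645e+01, -3.90545225e+01, -2.54839515e-04,
        5.62260946e-03, -3.70487044e-06]), 'eef_pos': array([ 0.14838643, -0.60656578,  0.23029514]), 'tcp_rot': array([-3.13982192e+00, -2.49058288e-04,  2.39813426e-01]), 'ft_force': array([ 0.27127271, -0.36434408, -0.03204008]), 'torque': array([ 0.04773439, -0.01383513, -0.02175988]), 'grasp_force': 0.0, 'opening': 0.08539994146093596}
```

View pics/top0.png

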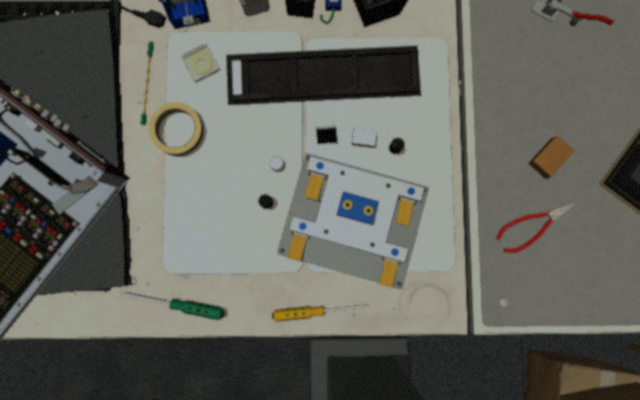

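```bash
cat > h.py <<'E'
from plant import *
import numpy as np, cv2
def px2plane(n,uv,z,c=None):
    c=c or get_calibration(n);K=c["intrinsics"];T=c["world_from_camera"]
    r=T[:3,:3]@np.linalg.solve(K,[uv[0],uv[1],1.]);o=T[:3,3]
    return o+r*(z-o[2])/r[2]
E
python3 - <<'E'
from h import *
p=cv2.imread("pics/top0.png");h=cv2.cvtColor(p,cv2.COLOR_BGR2HSV)
for nm,lo,hi,z in(("blue",(95,90,40),(130,255,255),.028),("brass",(15,80,80),(32,255,255),.022)):
    m=cv2.inRange(h,lo,hi)
    n,l,s,c=cv2.connectedComponentsWithStats(m)
    for i in range(1,n):
        if s[i,4]>15: print(nm,s[i],c[i].round(1),px2plane("top",c[i],z).round(4))
E
```

```text
blue [169   0  38  22 535] [187.4   9.5] [0.9556 0.399  0.028 ]
blue [326   0  15   7  86] [332.8   3.5] [0.9662 0.1128 0.028 ]
blue [  5 137  11   9  19] [ 10.3 141.1] [0.6948 0.7328 0.028 ]
blue [317 162   6   7  36] [319.5 165.2] [0.6437 0.1417 0.028 ]
blue [408 188   7   7  36] [410.8 190.7] [ 0.5932 -0.0314  0.028 ]
blue [337 192  41  32 679] [357.2 207.9] [0.5612 0.0709 0.028 ]
blue [  9 197   6   6  25] [ 11.8 199.5] [0.5824 0.7242 0.028 ]
blue [ 41 221   6   7  28] [ 43.5 223.8] [0.5359 0.6624 0.028 ]
blue [299 223   7   7  39] [302.2 225.8] [0.5281 0.1754 0.028 ]
blue [  4 227   8   7  40] [  7.4 230.1] [0.5247 0.7294 0.028 ]
blue [391 249   7   7  38] [394.3 251.8] [0.4777 0.0025 0.028 ]
brass [143  57   8  56 116] [146.6  84.5] [0.8067 0.4775 0.022 ]
brass [149 103  53  52 924] [174.6 128. ] [0.7196 0.4213 0.022 ]
brass [534 135  41  42 840] [553.9 155.3] [ 0.6604 -0.3111  0.022 ]
brass [621 139  12  16  20] [626.6 146.6] [ 0.6765 -0.453   0.022 ]
brass [601 171   9  15  23] [604.  178.3] [ 0.6148 -0.4053  0.022 ]
brass [304 174  20  27 348] [313.7 187.2] [0.6022 0.1532 0.022 ]
brass [604 186  13  10  22] [610.  190.7] [ 0.5908 -0.4153  0.022 ]
brass [396 199  18  27 345] [404.4 212.4] [ 0.5523 -0.0193  0.022 ]
brass [343 201   9   8  53] [347.1 204.5] [0.5683 0.0896 0.022 ]
brass [364 206   9   9  58] [368.  210.3] [0.557 0.05  0.022]
brass [287 234  20  27 359] [296.6 247.2] [0.488  0.1863 0.022 ]
brass [379 260  19  28 367] [388.2 273.2] [0.4376 0.014  0.022 ]
brass [273 306  51  16 577] [297.2 313. ] [0.3654 0.1858 0.022 ]
brass [560 365  41  30 926] [578.5 378.5] [ 0.2413 -0.3342  0.022 ]
brass [615 372  25  13 221] [625.7 378.2] [ 0.241  -0.4218  0.022 ]
```

The top view shows the jig with its spots at fl (302,226), fr (394,252), rl (320,165) and rr (411,191). These match the nominal 120 x 180 mm rectangle at a yaw of about -16°. Next I press the feet.

```bash
cat >> h.py <<'E'
F=dict(fl=(.5281,.1754),fr=(.4777,.0025),rl=(.6437,.1417),rr=(.5932,-.0314))
P=np.array([F[k] for k in F])
C=P.mean(0); l=P[0]+P[2]-P[1]-P[3]; B=-np.arctan2(l[0],l[1]); RB=np.array([[np.cos(B),-np.sin(B)],[np.sin(B),np.cos(B)]])
bed=lambda x,y: C+RB@[x/1e3,y/1e3]
N=dict(fl=(-60,90),fr=(-60,-90),rl=(60,90),rr=(60,-90))
cands=[[np.pi,0,B+np.pi/2],[np.pi,0,B-np.pi/2]]
E
python3 - <<'E'
from h import *
print(C,np.degrees(B),[(k,(bed(*N[k])-F[k]).round(4)) for k in N])
gripper_to(0)
p=[*bed(*N["fr"]),.10]
qs=[(inverse_kinematics(p,o),o) for o in cands]; qs=[x for x in qs if x[0] is not None]
q,o=min(qs,key=lambda x:abs(x[0][5])); print(q,o)
movep(p,o)
for k in("fr","fl","rl","rr"):
    x,y=bed(*N[k])
    move_l([x,y,.06],feed=.2); move_l([x,y,.04],feed=.06); hold(.2); f0=observe()["ft_force"][2]
    c=move_l([x,y,.0315],feed=.02,max_force=2); a=observe()["eef_pos"][2]
    c2=move_l([x,y,.0215],feed=.01,max_force=9); hold(.15); s=observe()
    print(k,c,a,c2,s["eef_pos"].round(4),s["ft_force"].round(1),f0,s["time_s"])
    z=s["eef_pos"][2]; move_l([x,y,.06],feed=.1)
    if z<.0258: print("LOOSE",k);break
E
```

```text
[0.560675 0.07205 ] -16.257661140196593 [('fl', array([ 0.0002, -0.0002])), ('fr', array([ 0.0002, -0.0001])), ('rl', array([-0.0002, -0.    ])), ('rr', array([-0.0001,  0.0003]))]
[-1.60106584e-01  7.42893155e-03  2.02055728e+00 -4.44089210e-16
  1.11360644e+00  1.23643131e-01] [3.141592653589793, 0, np.float64(1.2870466112249306)]
fr False 0.03134531059356914 True [0.4778 0.0023 0.0246] [-1.3  0.2  6.6] 0.8472491156788199 5.85
LOOSE fr
```

Run:
```python
from h import *
x,y=bed(*N["fl"])
move_l([x,y,.06],feed=.2); move_l([x,y,.04],feed=.06); hold(.2)
c2=move_l([x,y,.0225],feed=.012,max_force=9); hold(.15); s=observe()
print("fl",c2,s["eef_pos"].round(4),s["ft_force"].round(1))
move_l([x,y,.06],feed=.1)
if s["eef_pos"][2]>.0265:
    x,y=bed(-112,-90)
    move_l([x,y,.06],feed=.2); move_l([x,y,.035],feed=.06); hold(.2)
    c=move_l([x,y,.0105],feed=.015,max_force=25); hold(.3); s=observe()
    print("tab",c,s["eef_pos"].round(4),s["ft_force"].round(1),s["time_s"])
    move_l([x,y,.10],feed=.1)
    p,d=get_image("wrist"); cv2.imwrite("pics/w1.png",p[:,:,::-1])
    p,d=get_image("scene"); cv2.imwrite("pics/s1.png",cv2.resize(p[120:340,120:460,::-1],None,fx=2,fy=2))
```

```text
fl True [0.5282 0.1752 0.028 ] [-2.  -0.5  5.3]
tab True [0.4271 0.0173 0.0125] [-2.9 -0.1  6.5] 13.275
```

View pics/s1.png

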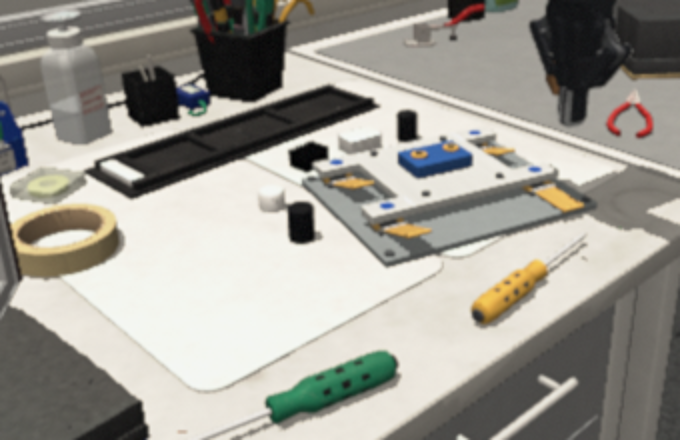

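View pics/w1.png

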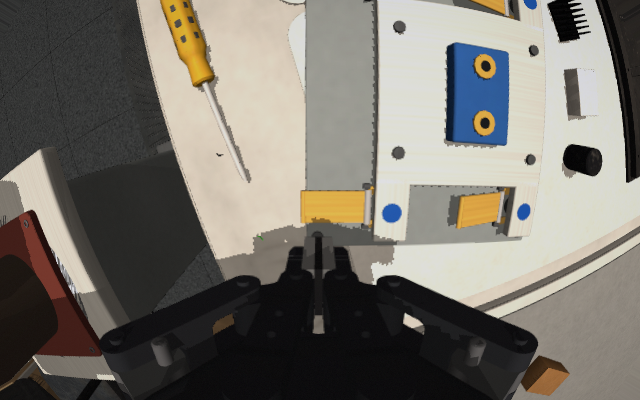

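The scene view shows the front right tab flat on the bed at (560,197) and the other three still raised at (350,182), (407,230) and (497,151). The wrist view shows the plate in place and the gripper clear of everything.

```bash
python3 -c "
from plant import *
hold(.5); print(job_done())"
```

```text
the job is handed in; nothing more can be done
None
```

The front right foot was the loose one: it went 3.4 mm down while the front left held, and I did not press the two rear feet. I pressed its shim tab flat (12.5 mm above the bench), left the other three raised, and handed the job in; no verdict came back.

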